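Park the swinging fruit basket over the drip tray

TASK

The rinsed fruit basket hangs in a swivelling yoke under a carriage on the rail, with one end parked on a wooden ledge. Holding only the carriage's orange grip block, draw the basket off the ledge (it will swing), bring it centred over the blue drip tray, actively calm the swing so that it hangs level and practically still there for a few seconds, then let go and move the hand clear. Do not touch the basket, do not let it tip steeply enough to throw the fruit out, and leave the mug, jar and bowl alone.

Things in the scene. Friction and masses are not known exactly. Their poses are not given: they have to be found in the camera images.
- rack: Freestanding steel hanging rack, fixed, turned by a small yaw. Origin on the worktop below the rail's middle. A 16 mm square rail runs along the rack's own y axis, its centre 275 mm above the worktop, between 24 mm posts at y = -470 and +470 mm that end 290 mm above the worktop; each post has a foot 260 mm long in x.
- carriage (a joint): Position (m) of the 0.5 kg carriage along the rack's +y, 0 at the rail's middle, end stops at -0.26 and +0.34. Slides with about 3 N friction plus 2 N s/m, so it stays where it is left; it cannot leave the rail. It starts between -0.23 and -0.20; the basket's end slips off the ledge at about -0.188 and drops free at once.
- grip (a point): Centre of the orange grip block on top of the carriage, 320 mm above the worktop: block 30 by 30 mm, 55 mm tall (292.5 to 347.5 mm above the worktop), sides parallel to the rack's x and y. Grasp from above. Black carriage body 50 x 70 x 34 mm below it.
- swing (a joint): Swing angle (rad) of the basket about an axis parallel to the rack's x: 0 level, positive with the +y end up, stops at -0.7 and 0.7; starts about -0.35 (-y end up on the ledge). Hardly damped (time constant about 30 s). Free period about 1.3 s. Nominal law: swing'' = -w^2 (swing + a/9.81), w = 4.8 rad/s, a = carriage acceleration along +y in m/s^2.
- basket: White wire basket with four fixed fruits, 360 mm along y, 160 mm wide, 66 mm deep, nominally 0.7 kg (varies), centre of mass 49 mm below the pivot when level. Origin in its middle on the pivot axis, 85 mm below the rail's centre line, 130 mm below point grip. Axes as the rack's when level. A foot bar under each end, 170 mm from the middle. It hangs in the carriage's steel yoke and can only swing.
- basket_mid (a point): Centre of the basket's floor, 80 mm below the pivot axis.
- tray: Blue drip tray on the worktop under the rail, fixed: 420 mm along y, 220 mm wide, 22 mm high, parallel to the rack. Origin at the centre of its underside; it stands centred under the rail.
- mug: White mug, 80 mm across, 90 mm tall, beyond the rack; bystander. Origin at the centre of its underside.
- jar: Amber jar with red cap, 72 mm across, 100 mm tall, beyond the rack; bystander. Origin at the centre of its underside.
- bowl: Blue bowl, 120 mm across, 50 mm tall, beyond the rack; bystander. Origin at the centre of its underside.
- ledge_edge (a point): Middle of the free edge of the wooden parking ledge, on its top, 153 mm above the worktop. The ledge (130 mm in x, 10 mm thick) reaches from the rack's -y post to this edge at rack y = -380 mm; the basket's -y foot bar rests on it at the start.

How it is judged:
On the way:
1. the basket hangs level and still, centred over the drip tray, for 2 s (horizontal distance between basket_mid and tray below 0.03 m and value of joint swing between -0.1 and 0.1 rad and angular speed of basket below 0.4 rad/s), for 2 s.
At the end, for the whole second after the job is handed in: After having hung there for 2 s, the basket still hangs with the centre of its floor within 30 mm (seen from above) of the tray's centre, swing within 0.1 rad of level and slower than 0.4 rad/s, the carriage at rest and let go (all of step 1 and velocity of joint carriage between -0.02 and 0.02 m/s); the robot touches nothing.
It fails at once if the basket tips past 0.6 rad and throws fruit out (value of joint swing above 0.6 rad or value of joint swing below -0.6 rad).
It fails at once if the robot touches the basket (contact force between any of the arm, the fingers and basket above 1 N).
It fails at once if the mug, jar or bowl is disturbed (distance of any of mug, jar, bowl from where it was at the start of the episode above 0.03 m).
It also fails if it takes over 46 s, if anything falls off the work surface, if the arm or the gripper's body presses on something with over 40 N, if the wrist force passes 120 N, or if a joint passes its speed limit or range.

ROBOT

A 6-joint arm with a two-finger parallel gripper is mounted at the origin on the work surface. World frame = base frame: x ahead of the robot, y to its left, z up, the work surface at z = 0. Lengths are in m, angles in rad, forces in N, time in s.
With the tool pointing down it reaches from about 0.35 to 0.85 m from the base axis. Payload 8.1 kg.
Tool frame: the origin (TCP) lies midway between the tips of the shut fingers; the grasp point (between the pads) lies 19 mm behind it; z points along the fingers, y is the line along which they close (so a half turn about z gives the same grasp; the last joint's range is limited). The gripper opens to 85 mm and grips with 20 to 120 N. Pads are 22 mm wide; open, the fingers measure 114 mm over their backs; the gripper's body (76 mm by 85 mm) begins 54 mm behind the grasp point. The pads swing forward as they close: fully open they stand 13 mm farther back than shut.
Start: joints at [-1.197, 0.13, 1.488, -0, 1.523, -0.085], TCP at [0.266, -0.538, 0.231] pointing down, gripper open.
Joint ranges: [-2.96, 2.96], [-0.89, 2.26], [0.02, 2.5], [-1.34, 4.48], [0, 2.73], [-2.66, 2.66]. Speed limits (rad/s): [2.39, 2.39, 2.79, 3.14, 3.14, 3.14].

INTERFACE

Orientations are given as [roll, pitch, yaw] about the fixed x, y, z axes, in that order (R = Rz(yaw) Ry(pitch) Rx(roll)).
In Python, from workcell import observe, read_camera, calibration, sign_off gives the robot as it stands. The module is installed in compiled form; this text tells all that it offers.
- The arm moves only by the tool jog_arm, never from a script. Its argument "commands" is text: rows parted by semicolons, each of 7 numbers parted by spaces: the shift along the world's x, y, z in cm, then the turn, a rotation vector about the world's x, y, z in rad, then the opening, from 0 (shut) to 1 (fully open). In form: x y z ax ay az jaw; .... A call has 1 to 10 rows; each row shifts and turns the commanded pose from where the row before left it; what a row does not reach is not made up. A row lasts 1/12 s, in which the tool goes at most 41.7 mm and 7.16 degrees, less where a joint would pass 70% of its speed; a pose out of reach is approached as far as the arm can. A call is refused whole if a number of a shift passes 4.17 or a number of a turn 0.125, either way. A call with a gripper value outside its range is refused whole. The fingers move at their own pace and stop on an object; the grip force is fixed at half the most. Time passes only in rows, so rows that do not move let the fingers close. It gives the time, the measured TCP pose, the force, the opening and the grip force at its end, in the units of the state.
- observe(): the state, without advancing time (a new reading comes with each control period).
- read_camera(name): name is "side" or "top"; returns the picture (480x640x3 uint8, red, green, blue); there is no depth.
- calibration(name): a dict with "fx", "fy", "cx", "cy" (pixels), "k1" (the pictures are not rectified: a ray, as slopes to the right and down, at radius r is drawn at 1 + k1 r^2 times it, then the intrinsics apply), "T" (4x4, takes a point from camera to world coordinates). Camera axes: x right, y down, z forward; pixel columns grow to the right and rows downward; lengths in m; the calibration is good to about 2 mm. A picture is of the moment at which its call begins. calibration takes no time and is no camera call.
- sign_off(): hands the job in; it is judged then, once.
The state is a dict: "t": time; "q": joint angles; "joint_velocities": joint speeds; "joint_torque": joint torques, N m; "position": TCP position; "ee_rot": TCP orientation; "contact_force": force on the tool from outside, world axes, zero at the start; "wrist_torque": the same for the moment, N m; "width": opening from 0.0 (shut) to 1.0 (fully open); "grip_force": force on a finger pad.
Only numpy, scipy, OpenCV 4.12 (cv2) and the standard library are available. Lean on these libraries where they do the work, as an engineer would, in place of code of your own. Each camera call takes 0.05 s, during which the arm holds its last target. There are 200 camera calls.

## Working session

There is one attempt and no reset: what is moved stays moved. The work goes in short steps, Python scripts to look and compute and a tool call to move; the robot and the scene stay as the last step left them, time stands still between calls to the robot, and variables do not carry over. Pictures are saved under pics/ and viewed, at most 10 in all, crops included, and the job is handed in when it is done.

Besides the shell and the picture viewer there is one more tool, called after "Call:" in YAML: its name, and indented under it one key for each argument. jog_arm: Moves the arm, as the interface text tells. Its arguments: {"type":"object","properties":{"commands":{"type":"string"}},"required":["commands"]}

```bash
mkdir -p pics
python3 - <<'E'
from workcell import *
import cv2,numpy as np
np.set_printoptions(precision=4,suppress=True)
for n in("side","top"):
    cv2.imwrite(f"pics/{n}0.png",read_camera(n)[:,:,::-1]); print(n,calibration(n))
print(observe())
E
```

```text
side {'fx': 547.898903806484, 'fy': 547.898903806484, 'cx': 326.52379717750114, 'cy': 249.83038784346468, 'k1': 0.0024519893502205304, 'T': array([[-0.9815, -0.1425,  0.1276,  0.4509],
       [-0.1913,  0.7427, -0.6417,  0.6346],
       [-0.0033, -0.6543, -0.7563,  1.049 ],
       [ 0.    ,  0.    ,  0.    ,  1.    ]])}
top {'fx': 480.53043599823263, 'fy': 480.53043599823263, 'cx': 315.5555057662633, 'cy': 233.0847763057732, 'k1': -0.1340631096624697, 'T': array([[ 0.0254, -0.9853,  0.169 ,  0.4645],
       [-0.9996, -0.0232,  0.015 , -0.0949],
       [-0.0109, -0.1694, -0.9855,  1.1323],
       [ 0.    ,  0.    ,  0.    ,  1.    ]])}
{'t': 0.1, 'q': array([-1.1974,  0.1311,  1.4892,  0.    ,  1.523 , -0.0854]), 'joint_velocities': array([ 0.0006, -0.001 , -0.0026, -0.0015, -0.0017, -0.0003]), 'joint_torque': array([  0.0002, -57.0952, -50.1943,  -0.0002,   0.0081,  -0.    ]), 'position': array([ 0.2656, -0.5375,  0.2303]), 'ee_rot': array([-3.1399, -0.0002,  0.4588]), 'contact_force': array([-0.004 ,  0.1135,  0.2871]), 'wrist_torque': array([ 0.0027,  0.0192, -0.0051]), 'grip_force': 0.0, 'width': 0.9983600748581305}
```

View pics/side0.png

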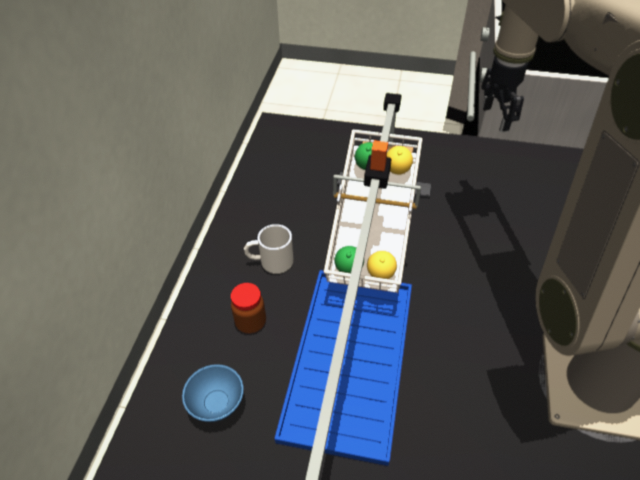

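View pics/top0.png

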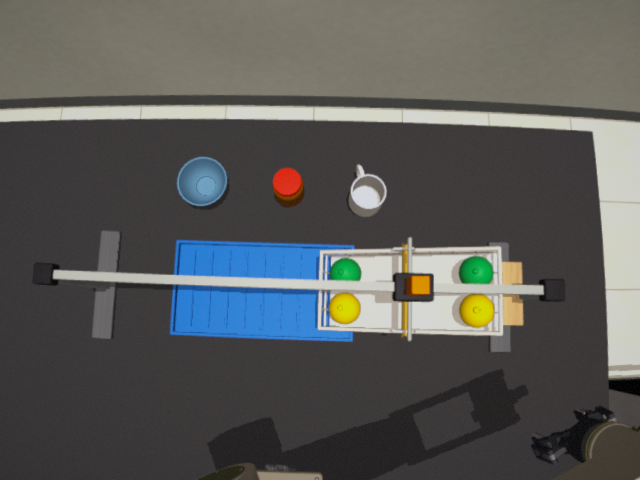

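Top view: posts at about (45,273) and (552,290), orange block top at (420,285), tray left corners at (177,241) and (172,333). Side view: tray corners near (321,273), (411,284), (389,457) and (277,439). I'll enlarge crops to refine these.

```bash
cat > h.py <<'E'
import numpy as np,cv2
from workcell import *
np.set_printoptions(precision=4,suppress=True)
def ray(n,uv,z):
    c=calibration(n);d=np.array([(uv[0]-c['cx'])/c['fx'],(uv[1]-c['cy'])/c['fy']]);p=d.copy()
    for _ in range(20): p=d/(1+c['k1']*(p@p))
    w=c['T'][:3,:3]@np.r_[p,1];o=c['T'][:3,3];return (o+w*(z-o[2])/w[2])[:2]
E
python3 - <<'E'
from h import *
t=cv2.imread("pics/top0.png");s=cv2.imread("pics/side0.png")
R=lambda im,x,y,w,h,f:cv2.resize(im[y:y+h,x:x+w],None,fx=f,fy=f,interpolation=cv2.INTER_CUBIC)
a=np.zeros((600,800,3),np.uint8)
a[0:240,0:240]=R(t,25,253,40,40,6);a[0:240,250:490]=R(t,532,270,40,40,6);a[0:240,500:740]=R(t,400,265,40,40,6)
a[250:490,0:240]=R(t,160,230,40,40,6);a[250:490,250:490]=R(t,160,315,40,40,6)
a[250:490,500:740]=R(s,360,130,40,40,6)
cv2.imwrite("pics/c1.png",a)
b=np.zeros((490,490,3),np.uint8)
for i,(x,y) in enumerate([(305,255),(390,265),(260,420),(370,435)]):
    b[(i//2)*250:(i//2)*250+240,(i%2)*250:(i%2)*250+240]=R(s,x,y,40,40,6)
cv2.imwrite("pics/c2.png",b)
E
```

```text
(no output)
```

View pics/c1.png

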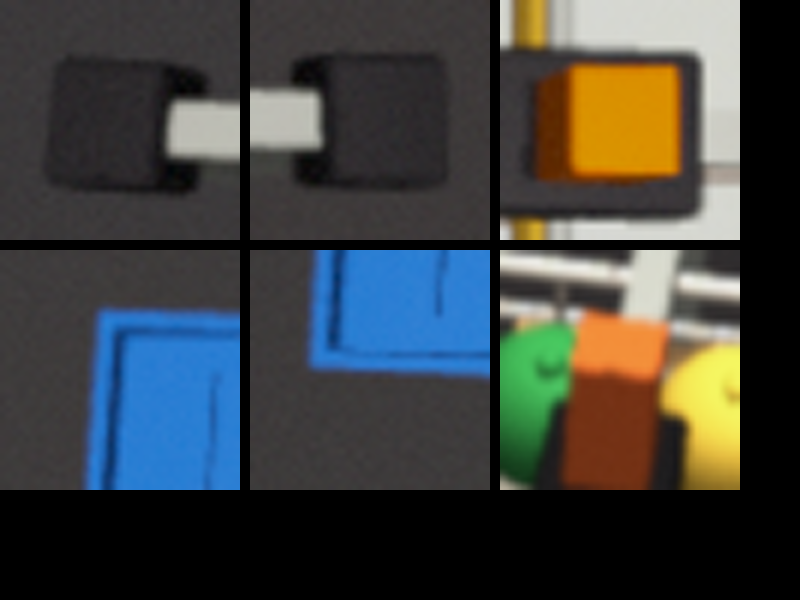

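View pics/c2.png

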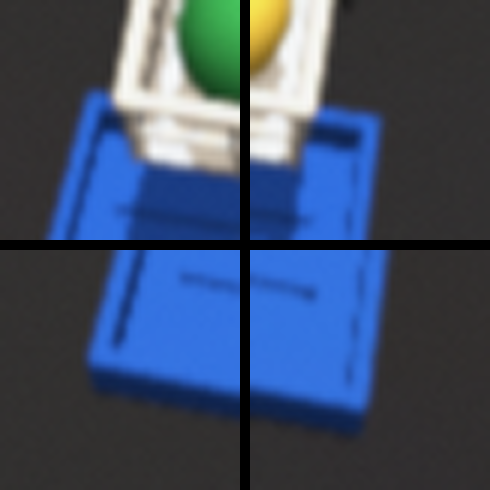

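Crops: post tops at about (42.3,273.5) and (555,290.2), and block top at (420.9,285.2) in top and (380.2,146) in side. Tray corners in top are (176.7,240.3) and (170,334.7). In side they are (319.7,270.5), (412,284.3), (275,438.3) and (389.2,461.3).

Run:
```python
from h import *
o=0.4
r=lambda n,u,v,z:ray(n,(u-o,v-o),z)
pl=r("top",42.3,273.5,.29);pr=r("top",555,290.2,.29)
print("posts",pl,pr,"mid",(pl+pr)/2,"len",np.linalg.norm(pl-pr)); y=(pl-pr)/np.linalg.norm(pl-pr);print("yhat",y,"yaw",np.arctan2(-y[0],y[1]))
g=r("top",420.9,285.25,.3475);g2=r("side",380.2,146,.3475);print("grip",g,g2, (g-(pl+pr)/2)@y)
x=np.array([y[1],-y[0]])
S=[r("side",*p,.022) for p in[(319.7,270.5),(412,284.3),(275,438.3),(389.2,461.3)]]
print("side tray",S,np.mean(S,0),np.linalg.norm(S[0]-S[2]),np.linalg.norm(S[0]-S[1]))
a=r("top",176.7,240.3,.022);b=r("top",170,334.7,.022);print(a,b,"tray c",(a+b)/2-.21*y,np.linalg.norm(a-b))
m=(pl+pr)/2
for c in (np.mean(S,0),(a+b)/2-.21*y): print((c-m)@y,(c-m)@x)
```

```text
posts [0.5217 0.4235] [ 0.5155 -0.5149] mid [ 0.5186 -0.0457] len 0.938470786953701
yhat [0.0066 1.    ] yaw -0.006638335956535905
grip [ 0.5172 -0.2568] [ 0.5167 -0.2549] -0.21106720243428834
side tray [array([ 0.6289, -0.1703]), array([ 0.4076, -0.1705]), array([0.6308, 0.2484]), array([0.4114, 0.2503])] [0.5197 0.0395] 0.41873612522397136 0.22134651019727655
[0.6308 0.2521] [0.4096 0.2535] tray c [0.5188 0.0428] 0.22118238505368443
0.0851703243820897 0.0004855358522149214
0.0885108329301808 -0.0004471883778142545
```

Call:
jog_arm:
  commands: "0 0 3.8 0 0 -0.093 1; 0 0 3.8 0 0 -0.093 1; 0 0 3.8 0 0 -0.093 1; 0 0 3.8 0 0 -0.093 1; 0 0 3.8 0 0 -0.093 1; 2.5 2.8 0 0 0 0 1; 2.5 2.8 0 0 0 0 1; 2.5 2.8 0 0 0 0 1; 2.5 2.8 0 0 0 0 1; 2.5 2.8 0 0 0 0 1"

```text
t: 0.93
position: [0.3915, -0.3965, 0.4209]
ee_rot: [-3.141, 0.0, -0.007]
contact_force: [0.1, -0.3, 0.7]
width: 1.0
grip_force: 0.0
```

Call:
jog_arm:
  commands: "2.5 2.8 0 0 0 0 1; 2.5 2.8 0 0 0 0 1; 2.5 2.8 0 0 0 0 1; 2.5 2.8 0 0 0 0 1; 2.5 2.8 0 0 0 0 1; 0 0 0 0 0 0 1; 0 0 0 0 0 0 1; 0 0 0 0 0 0 1"

```text
t: 1.6
position: [0.5157, -0.2578, 0.4208]
ee_rot: [-3.141, 0.001, -0.005]
contact_force: [0.5, -0.7, -0.1]
width: 1.0
grip_force: 0.0
```

```bash
cat >> h.py <<'E'
from scipy.optimize import least_squares
def proj(n,P):
    c=calibration(n);p=c['T'][:3,:3].T@(np.asarray(P)-c['T'][:3,3]);p=p[:2]/p[2];p=p*(1+c['k1']*(p@p))
    return np.array([p[0]*c['fx']+c['cx'],p[1]*c['fy']+c['cy']])
def yel(im,near=None):
    h=cv2.cvtColor(im,cv2.COLOR_BGR2HSV);m=cv2.inRange(h,(22,120,110),(32,255,255))
    k,_,st,ce=cv2.connectedComponentsWithStats(m)
    return [(st[i,4],ce[i]) for i in range(1,k) if st[i,4]>150]
E
python3 - <<'E'
from h import *
s=observe();print(s['position'],s['ee_rot'],s['q'],s['width'],s['t'])
t=cv2.imread("pics/top0.png");q=cv2.imread("pics/side0.png")
print(yel(t));print(yel(q))
im=read_camera("side")[:,:,::-1].copy();cv2.imwrite("pics/s1.png",im);print(yel(im))
E
```

```text
[ 0.5157 -0.2578  0.4208] [-3.1415  0.001  -0.0053] [-0.5523  0.0725  1.208  -0.0005  1.862   1.0237] 0.9995619705619588 1.6
[(np.int32(764), array([344.2801, 307.945 ])), (np.int32(923), array([476.4139, 309.9664]))]
[(np.int32(466), array([399.7167, 157.3498])), (np.int32(574), array([381.6585, 263.6272]))]
[(np.int32(482), array([399.666 , 157.6141])), (np.int32(574), array([381.7944, 263.7125]))]
```

View pics/s1.png

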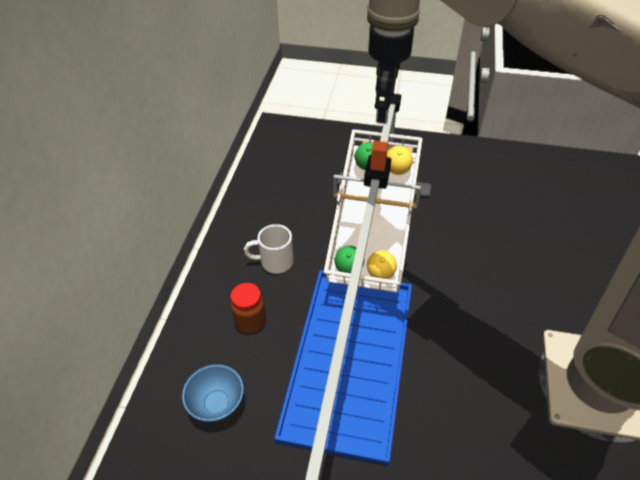

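The hand is above the block at (380,150) in the side view, aligned, and both yellow fruits are still visible at (400,158) and (382,264). Descend and grip.

Call:
jog_arm:
  commands: "0.1 0.2 -2.8 0 0 0 1; 0 0 -2.8 0 0 0 1; 0 0 -2.8 0 0 0 1; 0 0 -1.9 0 0 0 1; 0 0 -1 0 0 0 1; 0 0 0 0 0 0 1; 0 0 0 0 0 0 0; 0 0 0 0 0 0 0; 0 0 0 0 0 0 0; 0 0 0 0 0 0 0"

```text
t: 2.48
position: [0.5173, -0.2564, 0.3101]
ee_rot: [3.14, -0.002, -0.006]
contact_force: [0.9, -0.1, 0.1]
width: 0.449
grip_force: 0.0
```

Call:
jog_arm:
  commands: "0 0 0 0 0 0 0; 0 0 0 0 0 0 0; 0 0 0 0 0 0 0; 0 0 0 0 0 0 0; 0 0 0 0 0 0 0"

```text
t: 2.9
position: [0.5173, -0.2565, 0.3101]
ee_rot: [3.14, -0.002, -0.006]
contact_force: [-0.1, -1.1, 6.1]
width: 0.343
grip_force: 62.4
```

```bash
cat >> h.py <<'E'
# yellow fruit near +y end: triangulate from first pictures
def tri(a,b):
    return least_squares(lambda P:np.r_[proj("top",P)-a,proj("side",P)-b],[.5,-.1,.15])
E
python3 - <<'E'
from h import *
s=observe();print(s['t'],s['position'],s['contact_force'],s['width'],s['grip_force'])
G=np.array([.517,-.2558,.19])
for a,b in(((344.28,307.95),(381.66,263.63)),((476.4,310),(399.7,157.4))):
    r=tri(np.array(a),np.array(b));d=r.x-G;print(r.x,r.cost,np.hypot(d[1],d[2]),np.arctan2(d[2],d[1]))
E
```

```text
2.9 [ 0.5173 -0.2565  0.3101] [-0.057  -1.1082  6.0957] 0.3431739696954002 62.44864583015442
[ 0.4813 -0.1438  0.112 ] 0.010400240286713686 0.13649939906371344 -0.6086535576803153
[ 0.479  -0.3941  0.21  ] 0.259521676933697 0.13970605420009438 2.997638454633425
```

Call:
jog_arm:
  commands: "0 1.2 0 0 0 0 0; 0 2.3 0 0 0 0 0; 0 2.3 0 0 0 0 0; 0.1 2.3 0 0 0 0 0; 0 2.3 0 0 0 0 0; 0 2.3 0 0 0 0 0; 0 2.3 0 0 0 0 0; 0 2.3 0 0 0 0 0; 0.1 2.3 0 0 0 0 0; 0 2.3 0 0 0 0 0"

```text
t: 3.73
position: [0.5186, -0.0365, 0.3101]
ee_rot: [3.14, -0.001, -0.007]
contact_force: [-2.1, -3.2, 7.2]
width: 0.343
grip_force: 62.7
```

Call:
jog_arm:
  commands: "0 2.3 0 0 0 0 0; 0 2.3 0 0 0 0 0; 0 2.3 0 0 0 0 0; 0 1 0 0 0 0 0; 0 0 0 0 0 0 0"

```text
t: 4.15
position: [0.5191, 0.0447, 0.3101]
ee_rot: [-3.14, -0.003, -0.004]
contact_force: [-1.7, 2.5, 7.4]
width: 0.342
grip_force: 62.6
```

```bash
cat >> h.py <<'E'
RX=-.036;RAD=.137;BETA=.232
def swing(im,G):
    cs=[c for a,c in yel(im)]
    f=lambda th:proj("side",[G[0]+RX,G[1]+RAD*np.cos(th-BETA),.19+RAD*np.sin(th-BETA)])
    best=None
    for c in cs:
        r=least_squares(lambda v:f(v[0])-c,[0.])
        if best is None or r.cost<best[1]: best=(r.x[0],r.cost)
    return best
def measure(n=20):
    T=[];Y=[];C=[]
    for i in range(n):
        s=observe();im=read_camera("side")[:,:,::-1].copy()
        b=swing(im,s['position'])
        if b and b[1]<30: T.append(s['t']);Y.append(b[0]);C.append(b[1])
    t1=observe()['t'];T=np.array(T)-t1;Y=np.array(Y)
    g=lambda p:p[0]+np.exp(0)*(p[1]*np.cos(p[3]*T)+p[2]/p[3]*np.sin(p[3]*T))-Y
    r=least_squares(g,[0,.1,.1,4.8],x_scale=[.05,.1,.5,.2])
    print("n",len(T),"cost",np.round(C[:3],1),"resid",np.std(r.fun))
    print("now t=%.2f off %.3f th %.3f thd %.3f w %.3f amp %.3f"%(t1,*r.x,np.hypot(r.x[1],r.x[2]/r.x[3])))
    print(Y,observe()['position'],observe()['contact_force']);cv2.imwrite("pics/last.png",im);return r.x
E
python3 -c "
from h import *
measure(24)"
```

```text
n 24 cost [1.4 1.7 2. ] resid 0.033101985211260274
now t=5.35 off -0.052 th -0.072 thd -1.170 w 5.094 amp 0.241
[-0.2327 -0.2356 -0.2385 -0.2374 -0.238  -0.2382 -0.2358 -0.2337 -0.2314
 -0.2159 -0.1226 -0.0226  0.05    0.1064  0.1532  0.1813  0.1993  0.2002
  0.1852  0.1558  0.1138  0.0581 -0.011  -0.1052] [0.5191 0.0427 0.31  ] [-2.0052  3.0291  6.6701]
```

View pics/last.png

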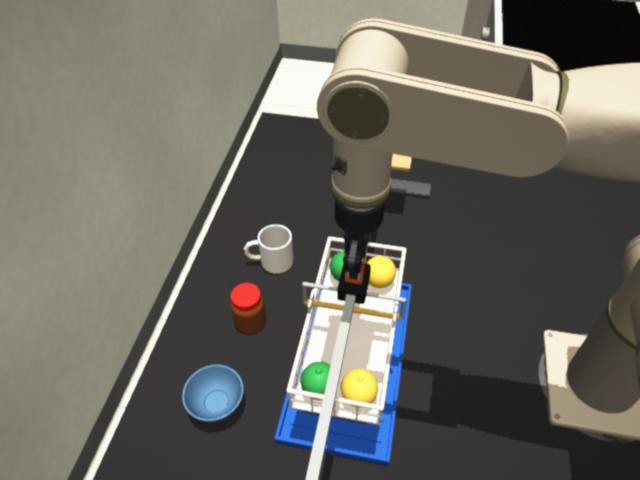

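Run:
```python
from h import *
im=cv2.imread("pics/last.png");print(yel(im))
G=np.array([.5191,.0427])
for th in(-.4,-.2,0,.2,.4):print(th,proj("side",[G[0]+RX,G[1]+RAD*np.cos(th-BETA),.19+RAD*np.sin(th-BETA)]),proj("side",[G[0]+RX,G[1]-RAD*np.cos(th+BETA),.19-RAD*np.sin(th+BETA)]))
```

```text
[(np.int32(657), array([381.1263, 270.3653])), (np.int32(967), array([359.5626, 385.3216]))]
-0.4 [360.5735 385.1487] [381.2985 251.0521]
-0.2 [359.9847 385.9642] [380.4526 259.0543]
0 [359.8448 383.698 ] [379.3069 268.6944]
0.2 [360.196  378.2149] [377.9085 279.6196]
0.4 [361.0561 369.5589] [376.3045 291.4855]
```

The basket is over the tray, with the rear yellow fruit at (381,270) and the front one at (360,385). The front fruit moves nearly along the line of sight here, so I'll use the rear one, which is sensitive to swing.

```bash
cat >> h.py <<'E'
def swing(im,G):
    f=lambda th:proj("side",[G[0]+RX,G[1]-RAD*np.cos(th+BETA),.19-RAD*np.sin(th+BETA)])
    c=min((c for a,c in yel(im)),key=lambda c:np.linalg.norm(c-f(0.)))
    r=least_squares(lambda v:f(v[0])-c,[0.]);return r.x[0],r.cost
E
python3 -c "
from h import *
measure(28)"
```

```text
n 28 cost [1.7 1.4 1.1] resid 0.005333742981348428
now t=6.75 off 0.017 th -0.123 thd -0.769 w 4.789 amp 0.202
[-0.0204 -0.0713 -0.1145 -0.1512 -0.1734 -0.1878 -0.1936 -0.1775 -0.1541
 -0.125  -0.0814 -0.0358  0.0134  0.0645  0.1121  0.1523  0.1802  0.1979
  0.2082  0.2076  0.2027  0.1847  0.1602  0.1268  0.0805  0.0334 -0.015
 -0.0625] [0.5191 0.0427 0.31  ] [-2.7198  3.336   7.1245]
```

```bash
cat > plan.py <<'E'
from h import *
from scipy.linalg import null_space
def plan(th,thd,N,net,w=4.79):
    h=1/12;k=w*w/9.81;te=N*h
    # velocity jump dv at t_i=i*h : thd -= k*dv
    t=np.arange(N+1)*h;D=np.zeros((N+1,N));
    for i in range(N): D[i,i]=1;D[i+1,i]=-1
    D*=.01/h
    A=np.array([-k/w*np.sin(w*(te-t))@D,-k*np.cos(w*(te-t))@D,np.ones(N)])
    free=np.array([th*np.cos(w*te)+thd/w*np.sin(w*te),-th*w*np.sin(w*te)+thd*np.cos(w*te)])
    b=np.r_[-free,net]
    M=D.T@D;Mi=np.linalg.inv(M);u=Mi@A.T@np.linalg.solve(A@Mi@A.T,b)
    r=np.round(u,1);print("u",r,"cum",np.cumsum(r),"end th,thd,net",A[:2]@r+free,r.sum())
E
python3 -c "
from plan import *
for N in(10,14,18):plan(-.123,-.769,N,-.1)"
```

```text
u [ 0.2 -0.4 -1.2 -1.8 -1.7 -1.   0.1  1.4  2.2  2. ] cum [ 0.2 -0.2 -1.4 -3.2 -4.9 -5.9 -5.8 -4.4 -2.2 -0.2] end th,thd,net [-0.0009  0.0006] -0.20000000000000018
u [-0.7 -1.2 -1.3 -1.1 -0.8 -0.3  0.2  0.7  1.   1.1  1.   0.8  0.5  0.2] cum [-0.7 -1.9 -3.2 -4.3 -5.1 -5.4 -5.2 -4.5 -3.5 -2.4 -1.4 -0.6 -0.1  0.1] end th,thd,net [-0.0023  0.0068] 0.09999999999999926
u [-0.5 -0.9 -1.  -1.  -0.7 -0.3  0.1  0.5  0.9  1.   1.1  0.9  0.6  0.3
 -0.1 -0.3 -0.4 -0.3] cum [-0.5 -1.4 -2.4 -3.4 -4.1 -4.4 -4.3 -3.8 -2.9 -1.9 -0.8  0.1  0.7  1.
  0.9  0.6  0.2 -0.1] end th,thd,net [-0.001   0.0143] -0.09999999999999992
```

Use the smooth 18-row plan.

Call:
jog_arm:
  commands: "0 -0.5 0 0 0 0 0; 0 -0.9 0 0 0 0 0; 0 -1 0 0 0 0 0; 0 -1 0 0 0 0 0; 0 -0.7 0 0 0 0 0; 0 -0.3 0 0 0 0 0; 0 0.1 0 0 0 0 0; 0 0.5 0 0 0 0 0; 0 0.9 0 0 0 0 0; 0 1 0 0 0 0 0"

```text
t: 7.58
position: [0.519, 0.0224, 0.3101]
ee_rot: [3.14, -0.002, -0.007]
contact_force: [-3.2, -1.6, 7.3]
width: 0.34
grip_force: 62.7
```

Call:
jog_arm:
  commands: "0 1.1 0 0 0 0 0; 0 0.9 0 0 0 0 0; 0 0.6 0 0 0 0 0; 0 0.3 0 0 0 0 0; 0 -0.1 0 0 0 0 0; 0 -0.3 0 0 0 0 0; 0 -0.4 0 0 0 0 0; 0 -0.3 0 0 0 0 0; 0 0 0 0 0 0 0"

```text
t: 8.33
position: [0.5191, 0.041, 0.31]
ee_rot: [-3.141, -0.002, -0.006]
contact_force: [-1.4, 0.6, 6.8]
width: 0.341
grip_force: 62.7
```

```bash
python3 -c "
from h import *
measure(30)
a=read_camera('top')[:,:,::-1].copy();cv2.imwrite('pics/top2.png',a);print(yel(a))"
```

```text
n 30 cost [2.2 2.3 2.3] resid 0.001736462896571296
now t=9.83 off 0.022 th 0.019 thd -0.145 w 4.893 amp 0.035
[ 0.0585  0.0556  0.0525  0.0495  0.0422  0.0378  0.0287  0.0179  0.0105
  0.0042 -0.0046 -0.0111 -0.012  -0.0101 -0.0148 -0.0099 -0.0052  0.0067
  0.0096  0.0168  0.0288  0.0366  0.0426  0.0475  0.0531  0.0543  0.0548
  0.0539  0.0551  0.0483] [0.5191 0.0411 0.3101] [-3.0513  0.4155  7.8546]
[(np.int32(812), array([319.101 , 306.7328])), (np.int32(376), array([186.859, 309.109]))]
```

View pics/top2.png

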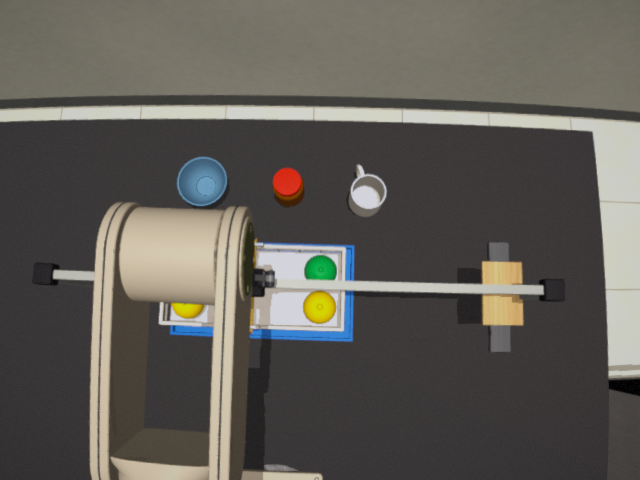

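The basket sits centred in the tray outline, about x 160–347 against the tray's 172–353; the rim is higher, so it shows some parallax. The bystanders haven't moved and residual swing is 0.035 rad. One more small trim, then release.

```bash
python3 -c "
from plan import *
plan(.0113,-.1625,10,0);plan(.0113,-.1625,14,0)"
```

```text
u [ 0.4  0.3  0.  -0.3 -0.5 -0.5 -0.3  0.1  0.4  0.4] cum [ 0.4  0.7  0.7  0.4 -0.1 -0.6 -0.9 -0.8 -0.4 -0. ] end th,thd,net [-0.      0.0063] 0.0
u [ 0.   0.  -0.1 -0.1 -0.2 -0.2 -0.2 -0.1 -0.   0.1  0.2  0.2  0.2  0.2] cum [ 0.   0.  -0.1 -0.2 -0.4 -0.6 -0.8 -0.9 -0.9 -0.8 -0.6 -0.4 -0.2 -0. ] end th,thd,net [0.003  0.0089] -5.551115123125783e-17
```

Call:
jog_arm:
  commands: "0 0 0 0 0 0 0; 0 0 0 0 0 0 0; 0 -0.1 0 0 0 0 0; 0 -0.1 0 0 0 0 0; 0 -0.2 0 0 0 0 0; 0 -0.2 0 0 0 0 0; 0 -0.2 0 0 0 0 0; 0 -0.1 0 0 0 0 0; 0 0 0 0 0 0 0; 0 0.1 0 0 0 0 0"

```text
t: 10.72
position: [0.519, 0.0327, 0.31]
ee_rot: [3.141, -0.002, -0.006]
contact_force: [-2.6, -2.8, 8.4]
width: 0.342
grip_force: 62.7
```

Call:
jog_arm:
  commands: "0 0.2 0 0 0 0 0; 0 0.2 0 0 0 0 0; 0 0.2 0 0 0 0 0; 0 0.2 0 0 0 0 0; 0 0 0 0 0 0 0"

```text
t: 11.13
position: [0.5191, 0.041, 0.3101]
ee_rot: [3.141, -0.002, -0.006]
contact_force: [-2.6, -0.9, 7.9]
width: 0.338
grip_force: 62.7
```

```bash
python3 -c "
from h import *
measure(50)"
```

```text
n 50 cost [2.  1.9 2. ] resid 0.0013922982206066572
now t=13.63 off 0.023 th -0.003 thd 0.011 w 4.924 amp 0.004
[0.0226 0.0219 0.0211 0.0213 0.0248 0.0246 0.0248 0.0268 0.0293 0.03
 0.0273 0.0265 0.0219 0.0262 0.0215 0.0239 0.0219 0.0238 0.0232 0.0203
 0.0205 0.0191 0.0184 0.0179 0.0206 0.02   0.0209 0.0208 0.024  0.0219
 0.0237 0.0249 0.0244 0.0271 0.0259 0.0264 0.0262 0.0263 0.0254 0.0246
 0.0238 0.0232 0.0193 0.0219 0.0197 0.0221 0.0179 0.0188 0.0186 0.0205] [0.5191 0.041  0.31  ] [-2.903   0.0165  6.7158]
```

Practically still for 2.5 s. Release straight up; the opening clears the block on both sides.

Call:
jog_arm:
  commands: "0 0 0 0 0 0 1; 0 0 0 0 0 0 1; 0 0 0 0 0 0 1; 0 0 0 0 0 0 1; 0 0 0 0 0 0 1; 0 0 0 0 0 0 1; 0 0 0 0 0 0 1; 0 0 0 0 0 0 1; 0 0 0 0 0 0 1; 0 0 0 0 0 0 1"

```text
t: 14.47
position: [0.5187, 0.0411, 0.3083]
ee_rot: [-3.142, -0.0, -0.006]
contact_force: [-0.4, 0.9, 0.5]
width: 0.999
grip_force: 0.0
```

Call:
jog_arm:
  commands: "0 0 1 0 0 0 1; 0 0 1.5 0 0 0 1; 0 0 2 0 0 0 1; 0 0 2 0 0 0 1; 0 0 2 0 0 0 1; 0 0 2 0 0 0 1; 0 0 1 0 0 0 1; 0 0 0 0 0 0 1; 0 0 0 0 0 0 1; 0 0 0 0 0 0 1"

```text
t: 15.3
position: [0.5185, 0.0411, 0.4219]
ee_rot: [-3.142, 0.002, -0.006]
contact_force: [-0.1, 0.4, -0.5]
width: 1.0
grip_force: 0.0
```

```bash
python3 -c "
from h import *
measure(40)"
```

```text
n 40 cost [1.5 1.3 1.4] resid 0.001248015269538031
now t=17.30 off 0.022 th -0.003 thd -0.009 w 4.719 amp 0.003
[0.0247 0.0234 0.0226 0.0257 0.0249 0.0252 0.0254 0.0237 0.0219 0.0214
 0.0204 0.0191 0.0218 0.0199 0.0195 0.0188 0.0174 0.0188 0.0186 0.0182
 0.0204 0.0186 0.0209 0.0233 0.0231 0.0248 0.0247 0.0241 0.0226 0.0265
 0.0231 0.0231 0.0266 0.0269 0.0226 0.0206 0.0229 0.0211 0.0199 0.0205] [0.5188 0.041  0.4233] [-0.6126 -0.4765 -0.5546]
```

View pics/last.png

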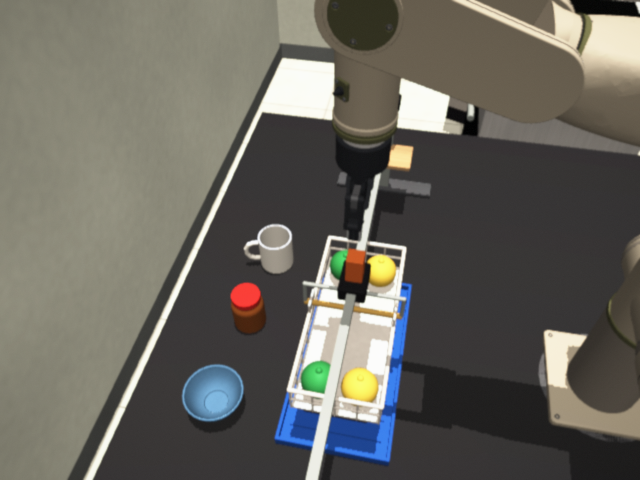

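The block at (355,265) is free, the hand is clear above it, the basket is still over the tray, and the bystanders are untouched. Handing in.

```bash
python3 -c "
from workcell import *
print(sign_off())"
```

```text
the job is handed in; nothing more can be done
None
```

I handed the job in at about 17 s: the basket hangs centred over the drip tray with about 0.003 rad of swing left, it's let go with the hand clear above, and the mug, jar and bowl haven't moved (no verdict was returned).

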